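# Set and lock the airbrush regulator

## Task

Set the airbrush air regulator: turn its spring-loaded top knob clockwise until the pointer is in the engraved band on the collar, feel for the lock notch there with only a light upward pull, pull the knob up until it is fully out and locked, then let go so that it stays there. Never force the knob up or sideways against the lock, and leave the ink bottle, pencil pot and tape roll alone.

Things in the scene. Friction and masses are not known exactly. Their poses are not given: they have to be found in the camera images.
- regulator: Fixed regulator on a dark steel base plate 130 x 130 x 12 mm, with an aluminium body 60 mm across, a round gauge on its -x side and brass fittings on its +y and -y sides. Origin: centre of the underside of the base plate, on the table, on the knob's vertical axis; z up. It stands at any yaw within 0.5 rad.
- collar: Fixed aluminium collar, 90 mm across, 35 mm tall, on top of the regulator, on the knob's axis. Origin: centre of its underside, 75 mm above the table. Its x axis points to the middle of the engraved band on its top edge: two radial lines 0.34 rad either side of the middle, small ticks between, 37 to 44 mm from the axis. The hidden lock notch lies anywhere in the band; only feel finds it.
- knob: Black knob cap, gripped from above: upright bar 44 mm long (x), 14 mm wide (y), on a round skirt 60 mm across, 5 mm thick, with a pointer nose reaching 36 mm from the axis. Origin: on the axis at the skirt's underside, 116 mm above the table when down; the bar reaches from 5 to 41 mm above the origin. Its x axis points along the bar to the pointer. Needs under 10 N to turn or lift.
- key: Steel lock key hidden in the collar: a tab 5 mm wide, 29 to 37 mm from the axis on the pointer side, turning and rising with the knob's stem. Origin: on the axis, 78 mm above the table when down; x axis to the pointer. It can rise only within 0.045 rad of the middle of the notch (8 mm wide), where it stops turning; elsewhere it meets a hard ceiling. Over 18 N on the lock counts as forcing.
- knob_turn (a joint): Angle of the knob (rad): 0 at rest, growing clockwise seen from above, at most 1.6. The band's middle is at 0.7 to 1.0. A return spring of 0.06 N m per rad, with 0.018 N m at rest, turns the knob back to 0 if it is let go unlocked.
- knob_lift (a joint): Rise of the stem with its key (m): 0 down, 0.002 key at its ceiling, 0.012 fully out; friction keeps it where it is left. A pull of 6.5 to 9 N on the cap is right for feeling: at the notch the stem slips up by itself and the pull drops to about 3.5 N. To bring the stem fully out, the cap must then rise to at least 17 mm above its rest height (20 is good).
- ink_bottle: Loose amber ink jar, 48 mm across, 85 mm tall, origin at the centre of its underside. Leave alone.
- pencil_pot: Loose terracotta pot, 72 mm across, 80 mm tall, with pencils up to about 150 mm high; origin at the centre of its underside. Leave alone.
- tape_roll: Loose roll of tape lying flat, 84 mm across, 24 mm tall, origin at the centre of its underside. Leave alone.
- knob_grip (a point): Point to grip: on the axis in the middle of the cap's bar, 23 mm above the cap's origin (139 mm above the table when down). The cap rides on a spring on the lifting stem: it lifts up to 12 mm off the stem (0.8 N per mm), then is rigid. The stem needs about 3.5 N to slide. So with the key blocked, the cap rises 6.5 mm until the key touches and goes rigid at 14 mm.
Not all that is in view belongs to the job. Several things look just like the regulator: the one meant starts farthest from the robot's base.

How it is judged:
On the way, in this order (a step that is already met when the one before it is completed fails the run):
1. the knob is turned to the band, still down (angle between the x axis of key and the x axis of collar, either way round below 0.5 rad and value of joint knob_lift below 0.004 m), for 0.02 s.
2. the knob is pulled out at the notch (angle between the x axis of key and the x axis of collar, either way round below 0.42 rad and value of joint knob_lift above 0.009 m), for 0.2 s.
At the end, for the whole second after the job is handed in: The knob is let go and at rest, its pointer within 0.42 rad of the band's middle (locked in the notch), its stem raised by more than 9 of its 12 mm (all of step 2 and velocity of joint knob_turn between -0.05 and 0.05 rad/s and contact force between knob and the fingers below 0.1 N); the robot touches nothing.
It fails at once if the key is forced against the collar's lock with more than 18 N (contact force between key and collar above 18 N).
It fails at once if the ink bottle is moved by more than 20 mm (distance of ink_bottle from where it was at the start of the episode above 0.02 m).
It fails at once if the pencil pot is moved by more than 20 mm (distance of pencil_pot from where it was at the start of the episode above 0.02 m).
It fails at once if the tape roll is moved by more than 20 mm (distance of tape_roll from where it was at the start of the episode above 0.02 m).
It also fails if it takes over 67 s, if anything falls off the work surface, if the arm or the gripper's body presses on something with over 40 N, if the wrist force passes 120 N, or if a joint passes its speed limit or range.

## Robot

A 7-joint arm with a two-finger parallel gripper is mounted at the origin on the work surface. World frame = base frame: x ahead of the robot, y to its left, z up, the work surface at z = 0. Lengths are in m, angles in rad, forces in N, time in s.
With the tool pointing down it reaches from about 0.4 to 0.85 m from the base axis. Payload 10.4 kg.
Tool frame: the origin (TCP) lies midway between the tips of the shut fingers; the grasp point (between the pads) lies 19 mm behind it; y points along the fingers, z is the direction in which the jaws open and shut, and the axes are right-handed (so a half turn about y gives the same grasp; the last joint's range is limited). The gripper opens to 87 mm and grips with 3 to 60 N. Pads are 19 mm wide; open, the fingers measure 117 mm over their backs; the gripper's body (75 mm by 190 mm) begins 51 mm behind the grasp point.
Start: joints at [-0.023, 0.332, -0.065, 1.46, 0.022, 1.35, -0.088], TCP at [0.625, 0, 0.223] pointing down, gripper open.
Joint ranges: [-2.6, 2.6], [-0.5, 2.12], [-1.47, 1.34], [0.16, 2.42], [-1.27, 4.41], [0.06, 2.06], [-2.6, 2.6]. Speed limits (rad/s): [2.22, 2.22, 2.79, 2.79, 3.14, 3.14, 3.14].

## Interface

Orientations are given as a unit quaternion [w, x, y, z].
In Python, from rig import manip, vision, job_done gives the robot as it stands. The module is installed in compiled form; this text tells all that it offers.
- The arm moves only by the shell command python3 -m inch 'ROWS' [FORCE]. ROWS is JSON, a list of rows, each a list of 3 entries, a list of its own where there are three numbers: the shift along the world's x, y, z in cm, then the turn about the world's z in degrees, then the opening, from 0 (shut) to 1 (fully open). In form: [[[x, y, z], turn, jaw], ...]. A call has exactly 5 rows; each row shifts and turns the pose as measured when the row begins; what a row does not reach is not made up. A row lasts 1/8 s, in which the tool goes at most 62.5 mm and 10.7 degrees, less where a joint would pass 70% of its speed; a pose out of reach is approached as far as the arm can. A call is refused whole if a number of a shift passes 6.25 or a number of a turn 10.7, either way. A call with a gripper value outside its range is refused whole. The fingers move at their own pace and stop on an object; FORCE is the grip in N (left out, the last holds). Time passes only in rows, so rows that do not move let the fingers close, or fill a call up. It gives the time, the measured TCP pose, the force and the opening at its end, in the units of the state.
- manip.observe(): the state, without advancing time (a new reading comes with each control period).
- vision.capture(name): name is "scene" or "side" or "wrist"; returns a dict with "frame" (480x640x3 uint8, red, green, blue), "fx", "fy", "cx", "cy" (pixels), "D" ([k1, k2, p1, p2, k3] as OpenCV has them; the pictures are not rectified), "eye" and "orientation" of the camera in the world; the wrist camera has in their place "mount" (4x4, takes a point from camera to tool coordinates, whose origin is the TCP and whose axes are the tool frame's). Camera axes: x right, y up, looking along -z (the intrinsics and any distortion apply to the point x, -y, -z); pixel columns grow to the right and rows downward; lengths in m; the calibration is good to about 2 mm. A picture is of the moment at which its call begins: read the wrist's pose just before it. There is no depth.
- job_done(): hands the job in, once; it reports no verdict.
The state is a dict: "time_s": time; "joint_pos": joint angles; "joint_vel": joint speeds; "joint_efforts": joint torques, N m; "ee_pos": TCP position; "ee_rot": TCP orientation; "force": force on the tool from outside, world axes, zero at the start; "moment": the same for the moment, N m; "finger_gap": finger opening in m.
Only numpy, scipy, OpenCV 4.12 (cv2) and the standard library are available. Lean on these libraries where they do the work, as an engineer would, in place of code of your own. Each camera call takes 0.05 s, during which the arm holds its last target.

## Working session

There is one attempt and no reset: what is moved stays moved. The work goes in short steps, Python scripts to look and compute and a shell command to move; the robot and the scene stay as the last step left them, time stands still between calls to the robot, and variables do not carry over. Pictures are saved under pics/ and viewed, and the job is handed in when it is done.

```bash
mkdir -p pics; cat > h.py <<'E'
import numpy as np,cv2
from scipy.spatial.transform import Rotation as R
from rig import manip,vision
def q2R(q): return R.from_quat([q[1],q[2],q[3],q[0]]).as_matrix()
def cap(name,fn):
    s=manip.observe(); c=vision.capture(name)
    cv2.imwrite('pics/%s.png'%fn,cv2.cvtColor(c['frame'],cv2.COLOR_RGB2BGR))
    if 'mount' in c:
        M=np.array(c['mount']);Rt=q2R(s['ee_rot']);Rc=Rt@M[:3,:3];e=np.array(s['ee_pos'])+Rt@M[:3,3]
    else: e=np.array(c['eye']);o=np.array(c['orientation']);Rc=q2R(o) if o.size==4 else o
    K=np.array([[c['fx'],0,c['cx']],[0,c['fy'],c['cy']],[0,0,1.]])
    np.savez('pics/%s.npz'%fn,e=e,Rc=Rc,K=K,D=np.array(c['D']))
def ray(fn,uv):
    d=np.load('pics/%s.npz'%fn);p=cv2.undistortPoints(np.array([[uv]],float),d['K'],d['D'])[0,0]
    r=d['Rc']@np.array([p[0],-p[1],-1]);return d['e'],r/np.linalg.norm(r)
def onz(fn,uv,z):
    e,r=ray(fn,uv);return e+r*(z-e[2])/r[2]
def tri(*obs):
    A=np.zeros((3,3));b=np.zeros(3);L=[]
    for fn,uv in obs:
        e,r=ray(fn,uv);P=np.eye(3)-np.outer(r,r);A+=P;b+=P@e;L.append((e,P))
    x=np.linalg.solve(A,b);return x,[float(np.linalg.norm(P@(x-e))) for e,P in L]
def proj(fn,X):
    d=np.load('pics/%s.npz'%fn);p=d['Rc'].T@(np.array(X,float)-d['e'])
    return cv2.projectPoints(np.array([[p[0],-p[1],-p[2]]]),np.zeros(3),np.zeros(3),d['K'],d['D'])[0][0,0]
def crop(fn,x,y,w,h,s,out):
    im=cv2.imread('pics/%s.png'%fn)[y:y+h,x:x+w];cv2.imwrite('pics/%s.png'%out,cv2.resize(im,None,fx=s,fy=s,interpolation=cv2.INTER_CUBIC))
E
python3 -c "
from h import *
for n in ['scene','side','wrist']: cap(n,n+'0'); d=np.load('pics/%s0.npz'%n); print(n,d['e'],d['Rc'][:,2])
print(manip.observe())"
```

```text
scene [0.84779472 0.73176379 0.77609334] [0.34552889 0.65944099 0.66764315]
side [0.00256334 0.99210496 0.89851752] [-0.37238512  0.70915167  0.59869294]
wrist [0.62424865 0.06567835 0.38393914] [0.00115102 0.2432651  0.96995916]
{'time_s': 0.15, 'joint_pos': array([-0.02258044,  0.33271714, -0.0646565 ,  1.46073623,  0.02162434,
        1.3499071 , -0.08846592]), 'joint_vel': array([ 0.00109211,  0.00102536,  0.00071937, -0.00304164, -0.00095029,
        0.00101072,  0.00029464]), 'joint_efforts': array([ 1.82067095e-03, -6.23630190e+01,  2.54254905e-02, -3.90143681e+01,
       -6.11935230e-02,  3.71907104e-02, -1.53469024e-06]), 'ee_pos': array([ 6.24710456e-01, -4.70639702e-05,  2.21948387e-01]), 'ee_rot': array([-0.49971048,  0.50028708, -0.50024734,  0.49975482]), 'force': array([ 0.23251741,  0.23984194, -0.31108654]), 'moment': array([-0.04352774, -0.01447691,  0.00383993]), 'finger_gap': 0.08727550179377744}
```

View pics/scene0.png

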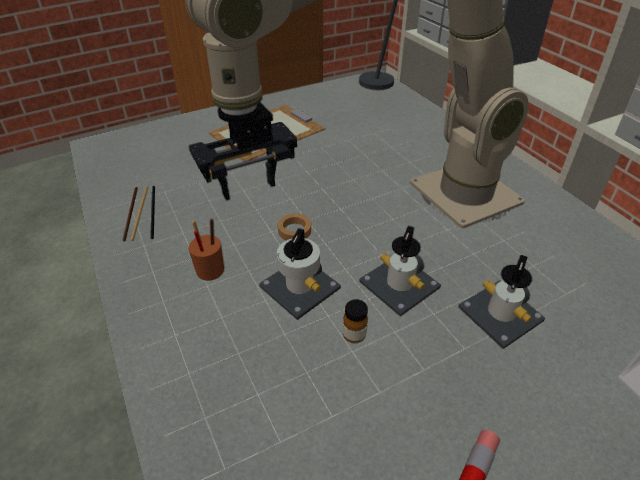

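View pics/side0.png

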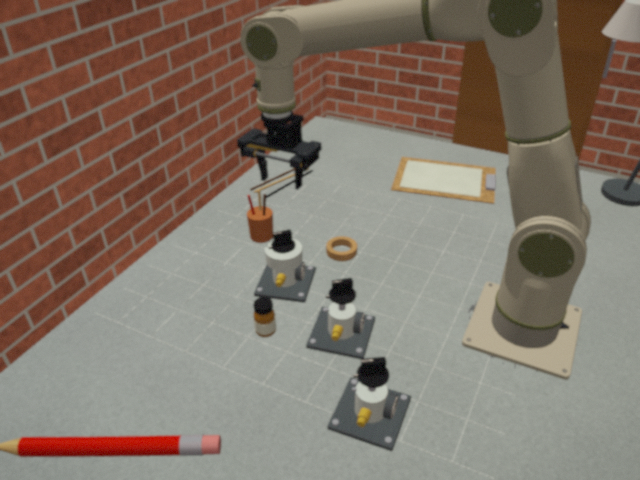

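View pics/wrist0.png

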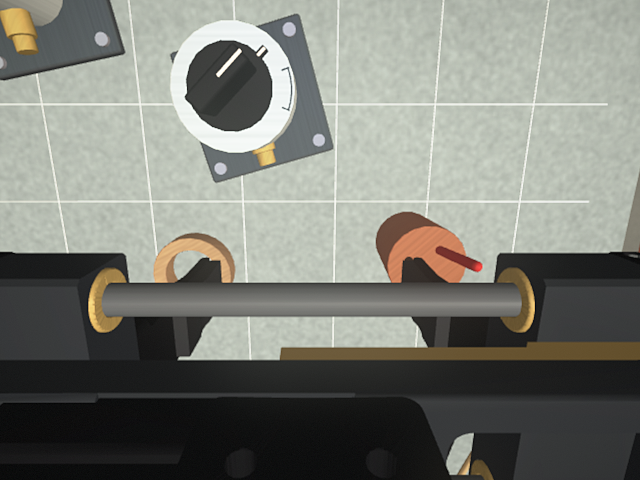

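```bash
python3 -c "
from h import *
crop('wrist0',160,10,190,180,4,'c1');crop('scene0',250,220,90,95,6,'c2');crop('side0',250,220,75,80,7,'c3')
print(np.load('pics/wrist0.npz')['Rc'].round(2))
print(onz('wrist0',(232,85),.139),onz('wrist0',(407,240),.08),onz('wrist0',(195,260),.024))
print(onz('scene0',(354,337),0))"
```

```text
[[ 1.    0.    0.  ]
 [-0.    0.97  0.24]
 [-0.   -0.24  0.97]]
[0.57328209 0.09886435 0.139     ] [ 0.70855229 -0.02148096  0.08      ] [ 0.500609   -0.05952332  0.024     ]
[0.52848056 0.27124377 0.        ]
```

View pics/c1.png

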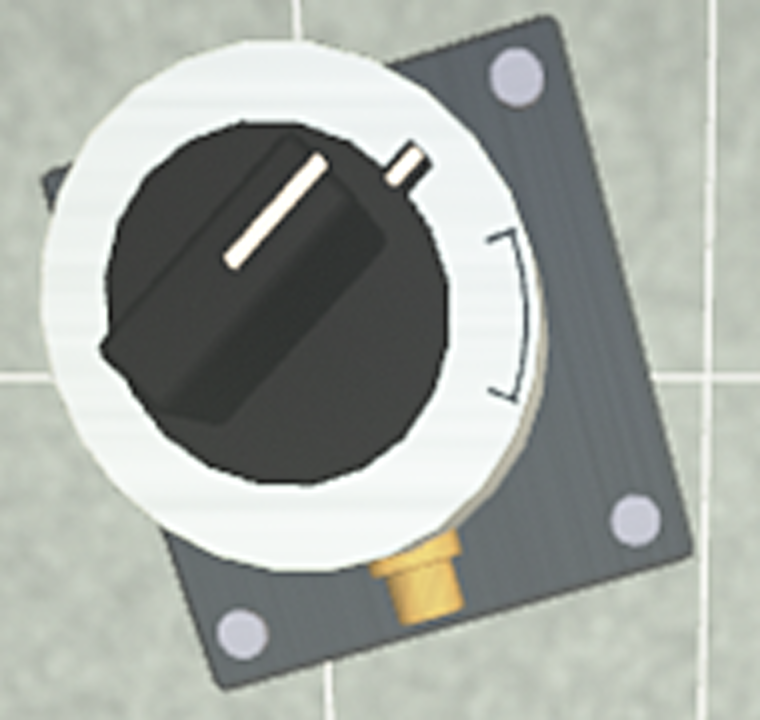

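View pics/c2.png

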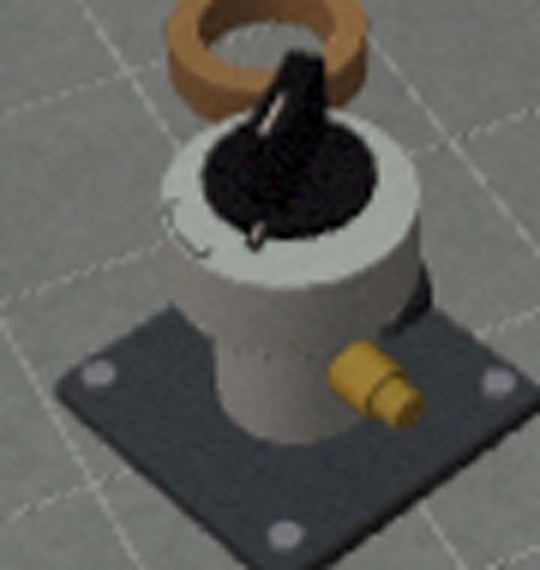

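View pics/c3.png

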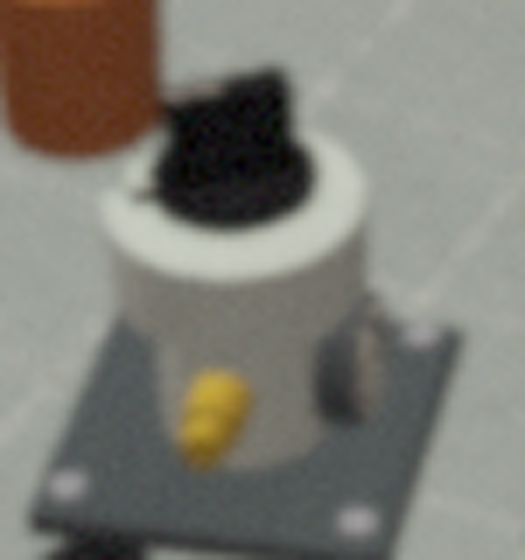

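```bash
python3 -c "
from h import *
P=lambda *a:print(np.round(a[0],4),a[1:])
cs=onz('wrist0',(229.6,85.7),.121);cc=onz('wrist0',(233.2,86.2),.110);print('skirt',cs,'collar',cc)
print('tip',*tri(('wrist0',(265.5,49.5)),('scene0',(292.8,260)),('side0',(269.3,247.1))))
print('out',*tri(('wrist0',(240.5,50)),('scene0',(293.7,242))))
print('in',*tri(('wrist0',(218,76.25)),('scene0',(297,236.3))))
print('base pl screws', [onz('wrist0',(160+x/4,10+y/4),.013) for x,y in [(517,76),(242,634),(635,520)]])
print('base scene', [onz('scene0',(250+x/6,220+y/6),.013) for x,y in [(98,374),(498,382),(284,535)]])
a=onz('wrist0',(288.5,68),.11);b=onz('wrist0',(288.5,110.5),.11);t=onz('wrist0',(265.5,49.5),.118)
for v in(a,b,t):
  d=v-cs;print(v,np.hypot(d[0],d[1]),np.degrees(np.arctan2(d[1],d[0])))
"
```

```text
skirt [0.5678582  0.10085251 0.121     ] collar [0.56806564 0.10198549 0.11      ]
tip [0.59149326 0.12453644 0.118165  ] [0.0014935230338774877, 0.0014595874261384056, 0.00046227820008959186]
out [0.58266257 0.11555131 0.15711702] [0.0003689041408742718, 0.00036890414087423413]
in [0.56851214 0.10157242 0.15521118] [6.593002072277383e-05, 6.59300207229956e-05]
base pl screws [array([0.60345066, 0.16510503, 0.013     ]), array([0.5308891 , 0.03566066, 0.013     ]), array([0.63157824, 0.06399437, 0.013     ])]
base scene [array([0.63054429, 0.06271305, 0.013     ]), array([0.50182483, 0.1349078 , 0.013     ]), array([0.60259832, 0.16287754, 0.013     ])]
[0.60796851 0.11406602 0.11      ] 0.04223071746563259 18.23338644380128
[0.60750817 0.08533822 0.11      ] 0.04257715553588774 -21.36948242126932
[0.59296604 0.12434485 0.118     ] 0.034384496329788954 43.096145594774015
```

```bash
python3 -m inch '[[[-1.15,2.0,0],-9,1],[[-1.15,2.0,0],-9,1],[[-1.15,2.0,0],-9,1],[[-1.15,2.0,0],-9,1],[[-1.15,2.0,0],-9,1]]' 10; python3 -c "
from h import *
print(manip.observe())
cap('wrist','wrist1');cap('scene','scene1')"
```

```text
time_s: 0.78
ee_pos: [0.565, 0.1003, 0.2199]
ee_rot: [0.26, -0.263, 0.658, -0.656]
force: [-0.2, 0.6, -0.1]
finger_gap: 0.0873
{'time_s': 0.775, 'joint_pos': array([-0.22471039,  0.22461592, -0.0344572 ,  1.60132033,  0.00590531,
        1.31977038, -1.07291519]), 'joint_vel': array([-0.32090454, -0.14914892,  0.01345971,  0.18477471, -0.01551347,
       -0.03730832, -1.59492199]), 'joint_efforts': array([ 2.95544297e+00, -5.36477280e+01,  4.89306450e-01, -3.93208623e+01,
        2.21604751e-03,  8.99370317e-02,  3.37877691e+00]), 'ee_pos': array([0.56501803, 0.10029849, 0.2198666 ]), 'ee_rot': array([ 0.26020276, -0.26283115,  0.65782231, -0.65611288]), 'force': array([-0.19323292,  0.56446561, -0.10744623]), 'moment': array([-0.01220685,  0.00540191, -0.05430164]), 'finger_gap': 0.0872657006142639}
```

View pics/wrist1.png

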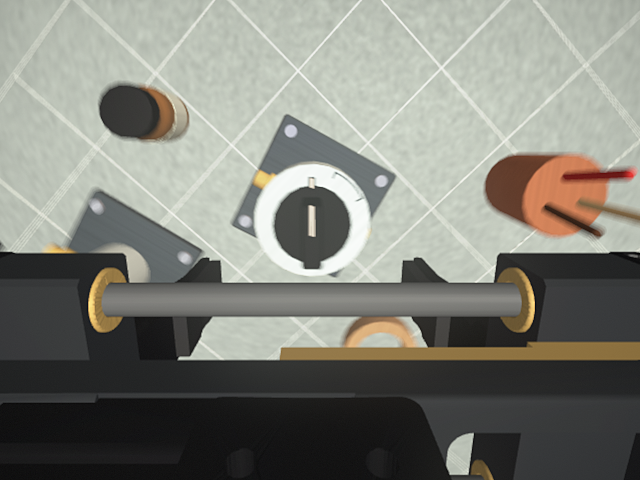

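View pics/scene1.png

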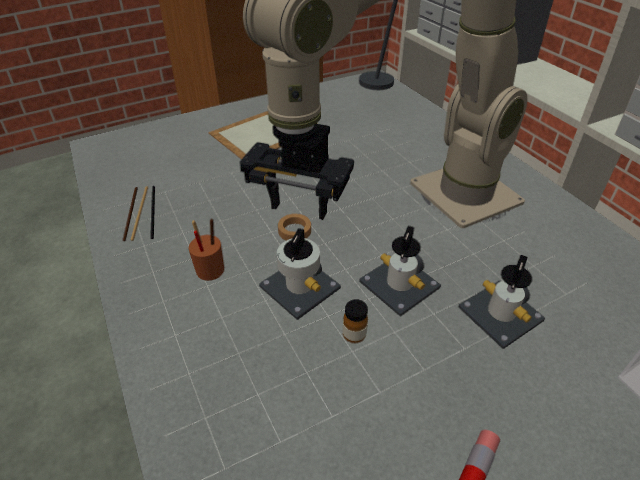

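```bash
python3 -c "
from h import *
cap('wrist','wrist2')
s=manip.observe();print(s['ee_pos'],s['ee_rot'],proj('wrist2',s['ee_pos']),proj('wrist2',[.5675,.1007,.157]),q2R(s['ee_rot']).round(3))
crop('wrist2',225,110,180,180,4,'c4')"
```

```text
[0.56520192 0.10071065 0.22009901] [ 0.26346923 -0.26584325  0.656593   -0.6548259 ] [315.20833431 278.99975007] [317.00781214 239.67698962] [[-0.72  -0.004  0.694]
 [-0.694  0.001 -0.72 ]
 [ 0.002 -1.    -0.004]]
```

View pics/c4.png

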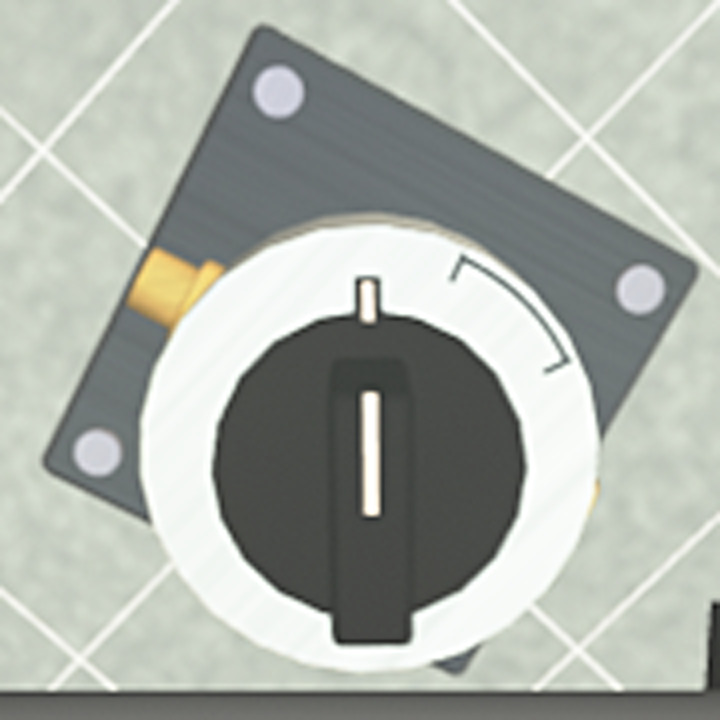

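```bash
python3 -c "
from h import *
print(onz('wrist2',(317.25,226.25),.121),onz('wrist2',(317.5,221.8),.11))
w=lambda x,y:(225+x/4,110+y/4)
print(tri(('wrist0',(240.5,50)),('wrist2',w(371,390))),tri(('wrist0',(218,76.25)),('wrist2',w(371,516))))
print(tri(('wrist0',(265.5,49.5)),('wrist2',w(368,280))))
o=onz('wrist2',(317.5,221.8),.11)
for p in [(462,257),(568,360)]:
  v=onz('wrist2',w(*p),.11)-o;print(np.degrees(np.arctan2(v[1],v[0])))
"
```

```text
[0.56801481 0.10036364 0.121     ] [0.56885988 0.10072044 0.11      ]
(array([0.58324848, 0.11531312, 0.15783856]), [8.686017309876502e-05, 8.686017309853963e-05]) (array([0.56888396, 0.10102587, 0.15834534]), [0.00044852006507642504, 0.00044852006507654305])
(array([0.59279007, 0.12432467, 0.11799631]), [0.00017610130029994925, 0.00017610130029991635])
18.724419532395025
-21.843489669883834
```

```bash
python3 -m inch '[[[0.28,0,-1.5],0,1],[[0,0,-2],0,1],[[0,0,-2],0,1],[[0,0,-1.5],0,1],[[0,0,0],0,1]]' 10; python3 -c "
from h import *
s=manip.observe();print(s['ee_pos'],s['ee_rot'],s['force']);cap('wrist','wrist3');cap('side','side3')
crop('side3',210,150,130,150,5,'c5')"
```

```text
time_s: 1.55
ee_pos: [0.5693, 0.095, 0.1436]
ee_rot: [0.264, -0.268, 0.656, -0.655]
force: [-0.2, 0.5, 0.9]
finger_gap: 0.087
[0.56928162 0.09496798 0.14356642] [ 0.26376072 -0.26843473  0.6555138  -0.65473256] [-0.24605119  0.49596581  0.94407618]
```

View pics/wrist3.png

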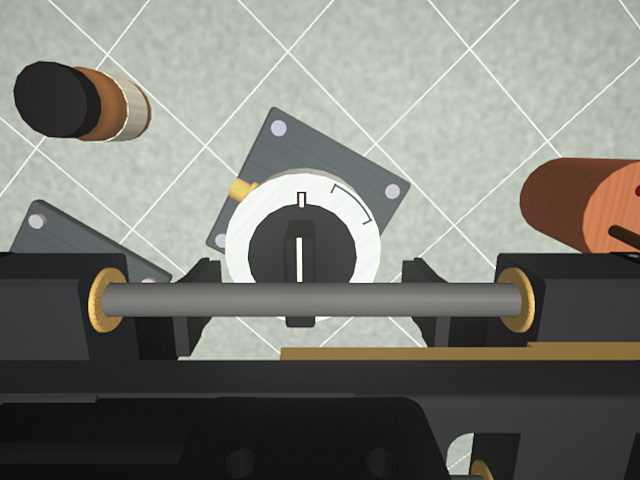

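View pics/c5.png

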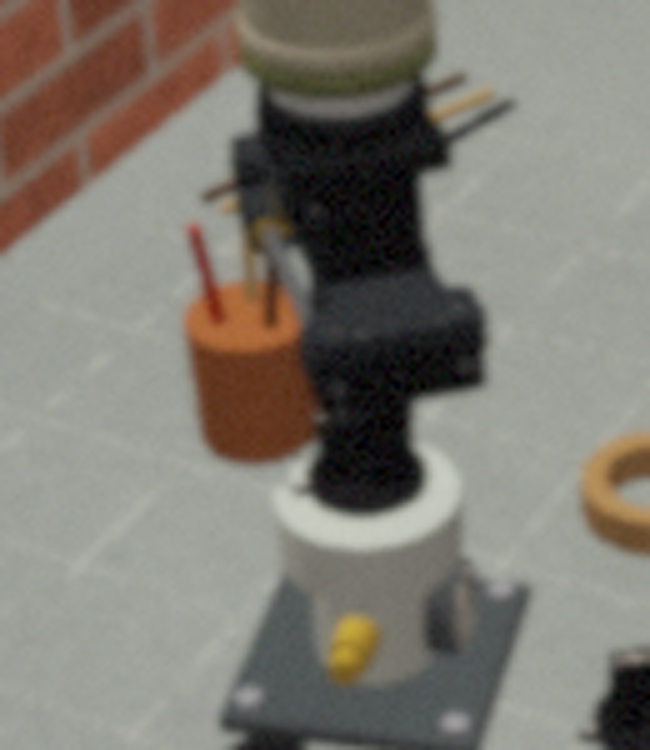

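```bash
python3 -m inch '[[[-0.06,0.3,0],0,1],[[-0.06,0.25,0],0,1],[[0,0,-0.3],0,1],[[0,0,-0.4],0,1],[[0,0,0],0,1]]' 10; python3 -c "
from h import *
s=manip.observe();print(s['ee_pos'],s['ee_rot'],s['force'])"
```

```text
time_s: 2.28
ee_pos: [0.5699, 0.1019, 0.1399]
ee_rot: [0.266, -0.267, 0.655, -0.655]
force: [-0.6, -0.2, 0.7]
finger_gap: 0.0868
[0.56991292 0.10186681 0.13988265] [ 0.26615094 -0.26657263  0.65513386 -0.65490636] [-0.57690769 -0.2440997   0.72461913]
```

```bash
python3 -m inch '[[[-0.1,-0.06,-0.4],0,1],[[-0.1,-0.04,-0.4],0,1],[[0,0,-0.3],0,1],[[0,0,-0.1],0,1],[[0,0,0],0,1]]' 10; python3 -c "
from h import *
s=manip.observe();print(s['ee_pos'],s['ee_rot'],s['force'])"
```

```text
time_s: 2.9
ee_pos: [0.5676, 0.1006, 0.1268]
ee_rot: [0.266, -0.267, 0.655, -0.655]
force: [1.0, 0.9, -0.6]
finger_gap: 0.0869
[0.56763877 0.10058053 0.12680267] [ 0.26591895 -0.26666314  0.65517593 -0.65492166] [ 0.96458219  0.85919399 -0.58856547]
```

```bash
for i in 1 ; do python3 -m inch '[[[0,0,0],0,0],[[0,0,0],0,0],[[0,0,0],0,0],[[0,0,0],0,0],[[0,0,0],0,0]]' 25; done; python3 -c "
from h import *
s=manip.observe();print(s['ee_pos'],s['ee_rot'],s['force'],s['moment'])"
```

```text
time_s: 3.52
ee_pos: [0.5679, 0.1007, 0.1272]
ee_rot: [0.266, -0.266, 0.655, -0.655]
force: [-0.5, -0.5, -1.1]
finger_gap: 0.0448
[0.56789574 0.10067198 0.12718018] [ 0.26617103 -0.26644107  0.65514466 -0.65494093] [-0.48072052 -0.53570779 -1.05625701] [0.0291469  0.08870706 0.03254688]
```

```bash
for i in 1 ; do python3 -m inch '[[[0,0,0],0,0],[[0,0,0],0,0],[[0,0,0],0,0],[[0,0,0],0,0],[[0,0,0],0,0]]' 25; done; python3 -c "
from h import *
s=manip.observe();print(s['ee_pos'],s['ee_rot'],s['force'],s['moment'])"
```

```text
time_s: 4.15
ee_pos: [0.5678, 0.1008, 0.1272]
ee_rot: [0.266, -0.266, 0.655, -0.655]
force: [-0.4, 0.5, 0.3]
finger_gap: 0.0138
[0.56782779 0.10075217 0.12721692] [ 0.26617992 -0.26648931  0.65516322 -0.65489912] [-0.40860766  0.54435089  0.27242781] [0.04177046 0.11930004 0.0054924 ]
```

```bash
cat >> h.py <<'E'
def st():
    s=manip.observe();z=q2R(s['ee_rot'])[:,2];np.set_printoptions(suppress=True,precision=4)
    print('t',round(s['time_s'],2),'pos',s['ee_pos'],'bar',round(float(np.degrees(np.arctan2(z[1],z[0])))+90,2),'F',s['force'].round(2),'M',s['moment'].round(3),'gap',round(s['finger_gap'],4))
E
python3 -c "from h import *; st()"
python3 -m inch '[[[0,0,0],-4.4,0],[[0,0,0],-4.4,0],[[0,0,0],-4.4,0],[[0,0,0],-4,0],[[0,0,0],0,0]]' 25; python3 -c "from h import *; st()"
```

```text
t 4.15 pos [0.5678 0.1008 0.1272] bar 44.25 F [-0.41  0.54  0.27] M [0.042 0.119 0.005] gap 0.0138
time_s: 4.78
ee_pos: [0.5678, 0.1007, 0.1272]
ee_rot: [0.162, -0.163, 0.688, -0.688]
force: [0.2, 0.4, 0.0]
finger_gap: 0.0139
t 4.78 pos [0.5678 0.1007 0.1272] bar 26.57 F [0.18 0.39 0.04] M [-0.042  0.124  0.044] gap 0.0139
```

```bash
python3 -m inch '[[[0,0,0],-3,0],[[0,0,0],-2.5,0],[[0,0,0.2],0,0],[[0,0,0.2],0,0],[[0,0,0.1],0,0]]' 25; python3 -c "from h import *; st()"
```

```text
time_s: 5.4
ee_pos: [0.5677, 0.1007, 0.1319]
ee_rot: [0.131, -0.132, 0.695, -0.695]
force: [1.4, 0.1, -4.1]
finger_gap: 0.0138
t 5.4 pos [0.5677 0.1007 0.1319] bar 21.42 F [ 1.44  0.09 -4.06] M [ 0.094 -0.304 -0.002] gap 0.0138
```

```bash
python3 -m inch '[[[0,0,0.1],0,0],[[0,0,0.1],0,0],[[0,0,0.1],0,0],[[0,0,0],0,0],[[0,0,0],0,0]]' 25; python3 -c "from h import *; st()"
```

```text
time_s: 6.02
ee_pos: [0.5677, 0.1007, 0.1346]
ee_rot: [0.131, -0.132, 0.695, -0.695]
force: [1.4, 0.7, -4.8]
finger_gap: 0.0142
t 6.03 pos [0.5677 0.1007 0.1346] bar 21.48 F [ 1.37  0.69 -4.81] M [ 0.148 -0.396  0.055] gap 0.0142
```

```bash
python3 -m inch '[[[0,0,0.1],0,0],[[0,0,0.1],0,0],[[0,0,0],0,0],[[0,0,0],0,0],[[0,0,0],0,0]]' 25; python3 -c "
from h import *
st()
for i in range(3): vision.capture('wrist'); st()"
```

```text
time_s: 6.65
ee_pos: [0.5677, 0.1007, 0.1363]
ee_rot: [0.131, -0.132, 0.695, -0.695]
force: [1.7, 1.6, -5.9]
finger_gap: 0.0138
t 6.65 pos [0.5677 0.1007 0.1363] bar 21.48 F [ 1.74  1.6  -5.91] M [ 0.146 -0.509  0.033] gap 0.0138
t 6.7 pos [0.5677 0.1007 0.1363] bar 21.48 F [ 2.67  1.37 -5.37] M [ 0.1   -0.58   0.031] gap 0.0142
t 6.75 pos [0.5677 0.1007 0.1364] bar 21.48 F [ 2.25  0.49 -6.15] M [ 0.16  -0.587  0.012] gap 0.0134
t 6.8 pos [0.5677 0.1007 0.1364] bar 21.48 F [ 1.83  0.2  -5.66] M [ 0.172 -0.506  0.059] gap 0.0139
```

```bash
python3 -m inch '[[[0,0,0.08],0,0],[[0,0,0.08],0,0],[[0,0,0],0,0],[[0,0,0],-2,0],[[0,0,0],0,0]]' 25; python3 -c "
from h import *
st()
for i in range(2): vision.capture('wrist'); st()"
```

```text
time_s: 7.42
ee_pos: [0.5677, 0.1007, 0.1381]
ee_rot: [0.118, -0.119, 0.697, -0.697]
force: [2.1, 0.2, -4.0]
finger_gap: 0.0139
t 7.42 pos [0.5677 0.1007 0.1381] bar 19.33 F [ 2.09  0.15 -4.01] M [ 0.128 -0.349  0.044] gap 0.0139
t 7.47 pos [0.5677 0.1006 0.1381] bar 19.37 F [ 1.21  0.56 -3.38] M [ 0.161 -0.308  0.027] gap 0.0135
t 7.53 pos [0.5677 0.1007 0.1381] bar 19.39 F [ 2.04 -0.07 -3.51] M [ 0.118 -0.304  0.024] gap 0.0137
```

```bash
python3 -m inch '[[[0,0,0.1],0,0],[[0,0,0.1],0,0],[[0,0,0],0,0],[[0,0,0],0,0],[[0,0,0],0,0]]' 25; python3 -c "
from h import *
st()
cap('wrist','wrist4');st();cap('scene','scene4'); st(); cap('side','side4')
crop('scene4',240,180,110,120,5,'c6');crop('wrist4',200,170,220,140,3.5,'c7')"
```

```text
time_s: 8.15
ee_pos: [0.5677, 0.1007, 0.1405]
ee_rot: [0.119, -0.12, 0.697, -0.697]
force: [1.0, 0.7, -3.9]
finger_gap: 0.0137
t 8.15 pos [0.5677 0.1007 0.1405] bar 19.4 F [ 1.03  0.75 -3.88] M [ 0.13  -0.336  0.022] gap 0.0137
t 8.2 pos [0.5677 0.1007 0.1405] bar 19.4 F [ 2.22  0.5  -4.13] M [ 0.151 -0.361  0.062] gap 0.0137
t 8.25 pos [0.5677 0.1006 0.1405] bar 19.4 F [ 2.34  0.12 -3.56] M [ 0.127 -0.321  0.009] gap 0.0138
```

View pics/c6.png

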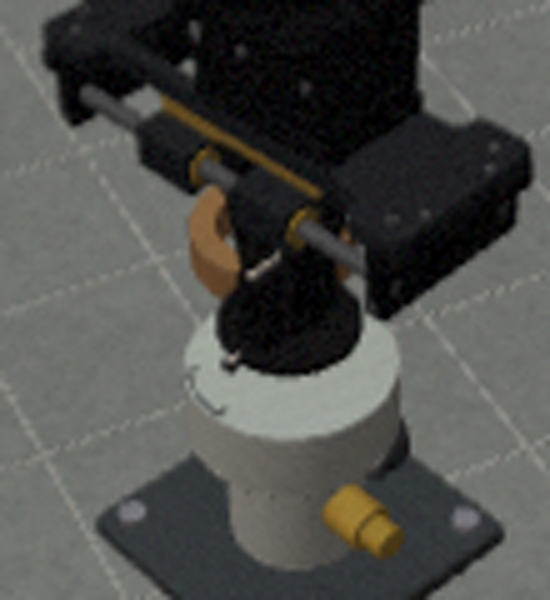

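View pics/c7.png

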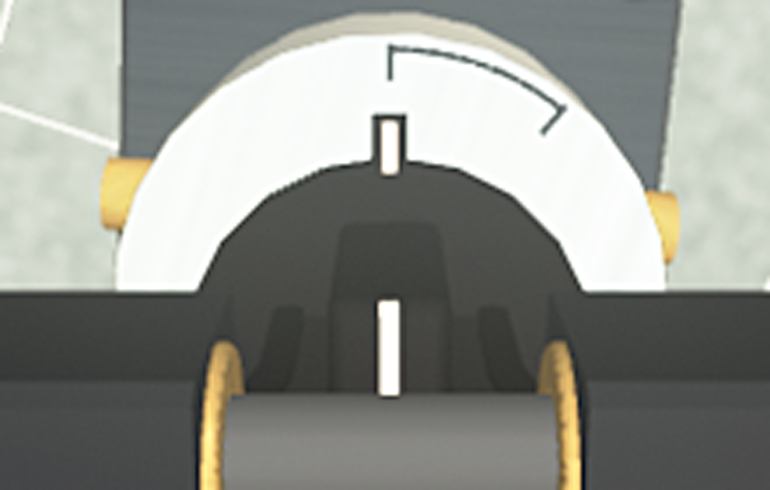

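```bash
python3 -c "
from h import *
print(tri(('scene4',(286.4,252.4)),('wrist4',(311.4,204.2))))
for z in (.118,.131):
  X=[.5677+.0345*np.cos(np.radians(19.4)),.1007+.0345*np.sin(np.radians(19.4)),z];print(proj('scene4',X),proj('wrist4',X))
crop('side4',210,170,130,130,5,'c8')"
```

```text
(array([0.59920196, 0.11221286, 0.13298937]), [0.0012948083141096729, 0.0012948083141096915])
[285.66974846 258.08358384] [310.80944067 199.31982755]
[285.33937976 253.45017749] [310.78015813 203.76497975]
```

```bash
python3 -m inch '[[[0,0,0.1],0,0],[[0,0,0.1],0,0],[[0,0,0.1],0,0],[[0,0,0],0,0],[[0,0,0],0,0]]' 25; python3 -c "
from h import *
st();vision.capture('wrist');st()"
```

```text
time_s: 8.93
ee_pos: [0.5676, 0.1007, 0.1437]
ee_rot: [0.119, -0.12, 0.697, -0.697]
force: [1.7, 0.4, -4.0]
finger_gap: 0.0138
t 8.93 pos [0.5676 0.1007 0.1437] bar 19.4 F [ 1.72  0.36 -4.03] M [ 0.151 -0.332 -0.007] gap 0.0138
t 8.97 pos [0.5677 0.1006 0.1437] bar 19.4 F [ 2.05  1.51 -3.85] M [ 0.101 -0.329 -0.035] gap 0.0139
```

```bash
python3 -m inch '[[[0,0,0.12],0,0],[[0,0,0.12],0,0],[[0,0,0.12],0,0],[[0,0,0],0,0],[[0,0,0],0,0]]' 25; python3 -c "
from h import *
st();vision.capture('wrist');st()"
```

```text
time_s: 9.6
ee_pos: [0.5676, 0.1006, 0.147]
ee_rot: [0.119, -0.12, 0.697, -0.697]
force: [3.5, 1.3, -6.2]
finger_gap: 0.0136
t 9.6 pos [0.5676 0.1006 0.147 ] bar 19.4 F [ 3.48  1.32 -6.24] M [ 0.197 -0.595  0.023] gap 0.0136
t 9.65 pos [0.5676 0.1006 0.147 ] bar 19.4 F [ 2.38  0.41 -6.5 ] M [ 0.164 -0.663  0.041] gap 0.0138
```

```bash
python3 -m inch '[[[0,0,-0.12],0,0],[[0,0,-0.12],0,0],[[0,0,-0.12],0,0],[[0,0,-0.08],0,0],[[0,0,0],0,0]]' 25; python3 -c "
from h import *
st();vision.capture('wrist');st()"
```

```text
time_s: 10.28
ee_pos: [0.5677, 0.1006, 0.1429]
ee_rot: [0.119, -0.119, 0.697, -0.697]
force: [1.4, 0.2, -3.3]
finger_gap: 0.0139
t 10.28 pos [0.5677 0.1006 0.1429] bar 19.4 F [ 1.41  0.15 -3.28] M [ 0.112 -0.289  0.025] gap 0.0139
t 10.32 pos [0.5677 0.1007 0.1429] bar 19.39 F [ 0.87 -0.58 -3.7 ] M [ 0.104 -0.265  0.053] gap 0.0141
```

```bash
python3 -m inch '[[[0,0,-0.12],0,0],[[0,0,-0.1],0,0],[[0,0,0],0,0],[[0,0,0],0,0],[[0,0,0],0,0]]' 25; python3 -c "
from h import *
st()"; python3 -m inch '[[[0,0,0],0,0.25],[[0,0,0],0,0.3],[[0,0,0],0,0.4],[[0,0,0],0,0.5],[[0,0,0],0,0.6]]' 25; python3 -c "
from h import *
st();cap('wrist','wrist5');cap('scene','scene5')
crop('scene5',240,180,110,120,5,'c9');crop('wrist5',200,170,220,140,3.5,'c10')"
```

```text
time_s: 10.95
ee_pos: [0.5677, 0.1006, 0.1411]
ee_rot: [0.119, -0.119, 0.697, -0.697]
force: [0.9, 0.1, -2.9]
finger_gap: 0.0139
t 10.95 pos [0.5677 0.1006 0.1411] bar 19.39 F [ 0.9   0.07 -2.88] M [ 0.066 -0.099 -0.035] gap 0.0139
time_s: 11.58
ee_pos: [0.5678, 0.1006, 0.1416]
ee_rot: [0.119, -0.119, 0.697, -0.697]
force: [-0.7, 0.2, 0.4]
finger_gap: 0.0461
t 11.57 pos [0.5678 0.1006 0.1416] bar 19.39 F [-0.66  0.2   0.41] M [0.02  0.098 0.013] gap 0.0461
```

View pics/c9.png

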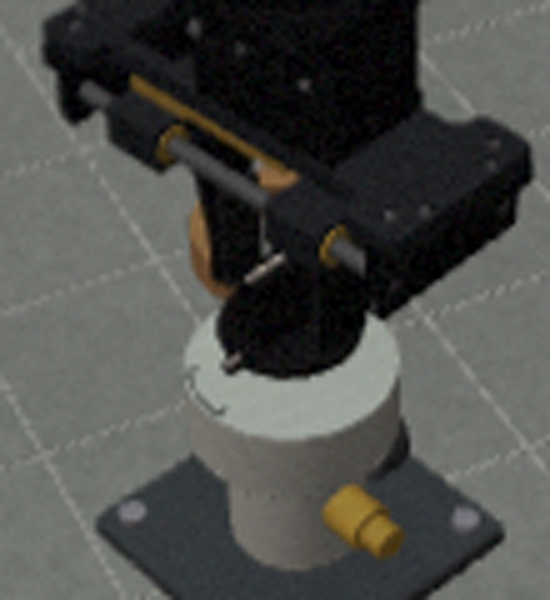

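View pics/c10.png

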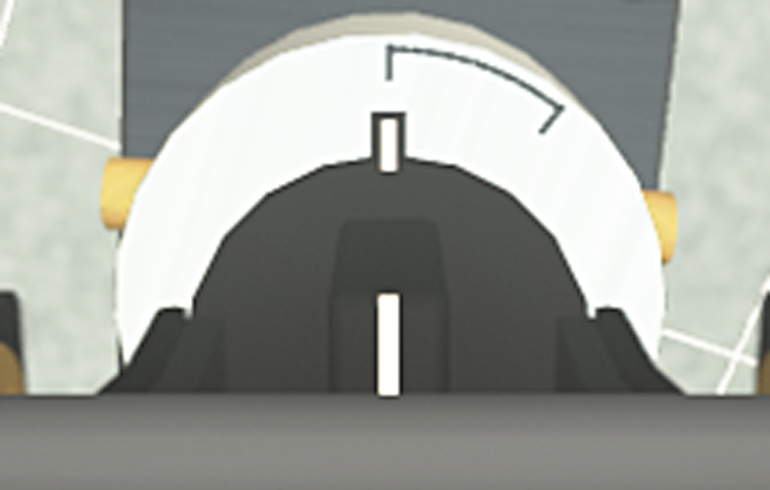

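```bash
python3 -m inch '[[[0,0,0],0,0.8],[[0,0,0],0,1],[[0,0,0.5],0,1],[[0,0,1],0,1],[[0,0,2],0,1]]'; python3 -m inch '[[[0,0,2],0,1],[[0,0,2],0,1],[[0,0,0],0,1],[[0,0,0],0,1],[[0,0,0],0,1]]' ; python3 -c "
from h import *
st();cap('wrist','wrist6');cap('scene','scene6');st()
crop('scene6',250,220,90,95,6,'c11');crop('wrist6',200,110,220,180,3.5,'c12')"
```

```text
time_s: 12.3
ee_pos: [0.5671, 0.1004, 0.1772]
ee_rot: [0.118, -0.12, 0.697, -0.697]
force: [-0.0, 0.3, 0.6]
finger_gap: 0.0858
time_s: 12.92
ee_pos: [0.5677, 0.1005, 0.2211]
ee_rot: [0.119, -0.119, 0.697, -0.697]
force: [-0.1, 0.1, 0.6]
finger_gap: 0.0869
t 12.93 pos [0.5677 0.1005 0.2211] bar 19.39 F [-0.08  0.06  0.64] M [-0.006  0.139 -0.062] gap 0.0869
t 13.03 pos [0.5676 0.1005 0.221 ] bar 19.38 F [ 0.36 -0.68  0.32] M [-0.021  0.092 -0.004] gap 0.0869
```

View pics/c11.png

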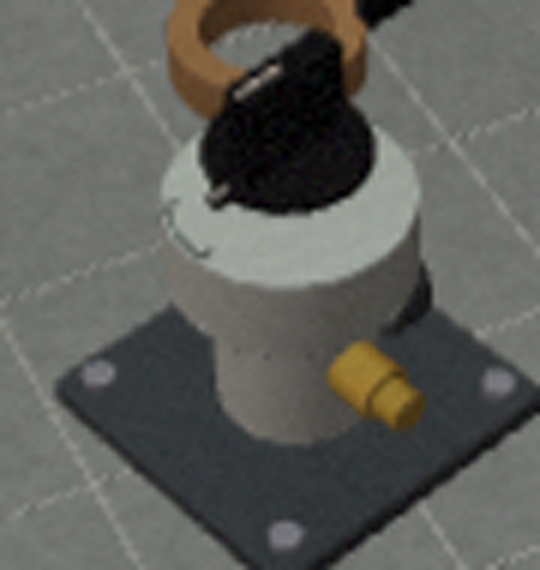

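View pics/c12.png

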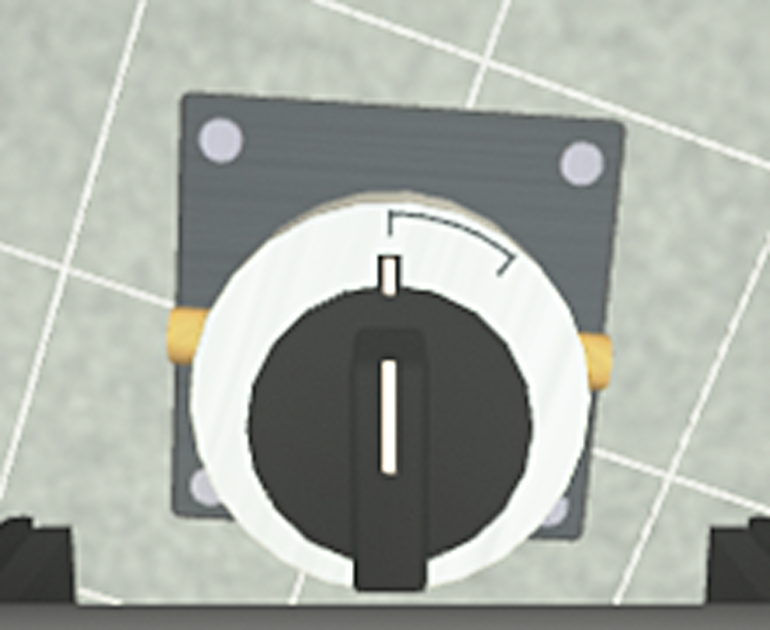

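```bash
python3 -c "
from h import *
w=lambda x,y:(200+x/3.5,110+y/3.5)
print(tri(('scene6',(250+217/6,220+195/6)),('wrist6',w(389,262))))
print(tri(('scene6',(250+235/6,220+96/6)),('wrist6',w(388,360))),'bar line outer end, was .1575')
c=np.array([.568,.1007])
A=[np.degrees(np.arctan2(*(onz('wrist6',w(*p),z)[:2]-c)[::-1])) for p,z in [((390,211),.11),((515,257),.11),((389,262),.13)]]
print(A,(A[2]-(A[0]+A[1])/2)/57.3)"
```

```text
(array([0.59894638, 0.11178759, 0.1325222 ]), [0.0007185997320298768, 0.0007185997320297183])
(array([0.5877779 , 0.1075945 , 0.16897155]), [2.3362829663859628e-05, 2.3362829663575747e-05]) bar line outer end, was .1575
[np.float64(18.766171484026998), np.float64(-21.75701368088689), np.float64(18.98874911402117)] 0.3574898815436496
```

```bash
python3 -c "
from rig import job_done
print(job_done())"
```

```text
the job is handed in; nothing more can be done
None
```

The regulator is set: the knob is turned into the band, pulled fully out at the notch, and it stayed there when I let go. I handed the job in at about 13 s.

- **Finding the notch:** I gripped the knob of the farthest regulator and turned it clockwise about 25°. I felt upward with about 6–7 N, and the force reading fell to about 3.6 N just inside the near edge of the band.
- **Pulling out:** I raised the cap 19.8 mm. The force stayed at about 4 N, then rose at the end stop to about 6.5 N. I eased the cap back down before opening the fingers and moving the gripper clear.

**Last checks**
- **Position:** The pointer sits 0.357 rad from the band's middle, within the 0.42 limit but close to the band's edge. It did not spring back.
- **Height:** Triangulation puts the cap about 11.5 mm (bar top) to 14 mm (pointer tip) above its rest height. The two disagree by a couple of mm but fit a fully raised stem.
- **Contact:** The force on the robot is about zero. The robot made no contact with the ink bottle, pencil pot or tape roll that I saw, though I did not measure their final positions.

**Disagreement:** The pull at 9 mm of rise read about 1 N lower than the spring data predicts. I took this as sensor noise or offset; the pictures show the cap rose with the gripper without slipping.

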